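# Scrap the worn near-field probe and hold the good one in the shielded test jig

### The arm

A 6-joint arm with a two-finger parallel gripper is mounted at the origin on the work surface. World frame = base frame: x ahead of the robot, y to its left, z up, the work surface at z = 0. Lengths are in m, angles in rad, forces in N, time in s.
With the tool pointing down it reaches from about 0.25 to 0.775 m from the base axis. Payload 4 kg.
Tool frame: the origin (TCP) lies at the very end of the fingers, on their centre line; the grasp point (between the pads) lies 19 mm behind it (robot.tcp_to_grasp is the distance from the TCP to the grasp point, in m); z points along the fingers, y is the line along which they close (so a half turn about z gives the same grasp; the last joint's range is limited). The gripper opens to 94 mm and grips with 3 to 60 N. Pads are 16 mm wide; open, the fingers measure 119 mm over their backs; the gripper's body (75 mm by 177 mm) begins 78 mm behind the grasp point.
Start: joints at [1.184, 0.087, 1.371, -0, 1.684, -0.103], TCP at [0.154, 0.528, 0.206] pointing down, gripper open.
Joint ranges: [-3.1, 3.1], [-0.76, 2.03], [0.27, 2.55], [-1.08, 4.22], [0.17, 2.65], [-2.57, 2.57]. Speed limits (rad/s): [2.79, 2.79, 3.14, 3.14, 3.14, 3.14].

### API

Orientations are given as [roll, pitch, yaw] about the fixed x, y, z axes, in that order (R = Rz(yaw) Ry(pitch) Rx(roll)).
In Python, from bench import robot gives the robot as it stands.
- The arm moves only by the tool jog_arm, called after "Request:" as name(argument=value, ...), one argument or row to a line, values as JSON. Schema: {"type":"object","properties":{"offsets":{"type":"string"},"only":{"type":"string"},"quiet":{"type":"boolean"},"lines":{"type":"string"}},"required":["offsets"],"additionalProperties":false}. offsets is a string of 1 to 20 rows, one to a line, with the numbers parted by commas; each row has 5 numbers: the finger opening in m, then dx, dy, dz in m, then a turn about the tool's z in rad; each row shifts and turns the commanded pose from where the row before left it, along the tool's axes as they then stand; what a row does not reach is not made up. A row lasts 1/12 s, in which the tool goes at most 0.0417 m and 0.125 rad, less where a joint would pass 70% of its speed; a pose out of reach is approached as far as the arm can. The fingers move at their own pace and stop on an object; the grip force is fixed at half the most. Time passes only in rows, so rows that do not move let the fingers close. The tool returns the time, the measured TCP pose, the force, the opening and the grip force at its end. only (a regular expression) keeps the lines of the reply that match it, lines (a string "A,B") keeps lines A to B, and quiet returns only ok. Input that does not fit is refused with a message, and nothing moves.
- robot.get_obs(): the state, without advancing time (a new reading comes with each control period).
- robot.snapshot(name): name is "side" or "top" or "wrist"; returns a dict with "color" (384x512x3 uint8, blue, green, red), "fx", "fy", "cx", "cy" (pixels), "k1" (the pictures are not rectified: a ray, as slopes to the right and down, at radius r is drawn at 1 + k1 r^2 times it, then the intrinsics apply), "extrinsics" (4x4, takes a point from world to camera coordinates). Camera axes: x right, y down, z forward; pixel columns grow to the right and rows downward; lengths in m; the calibration is good to about 2 mm. A picture is of the moment at which its call begins. There is no depth.
- robot.close_job(): hands the job in; it is judged then, once.
The state is a dict: "time": time; "joint_positions": joint angles; "qvel": joint speeds; "joint_torque": joint torques, N m; "tool_pos": TCP position; "ee_rot": TCP orientation; "wrist_force": force on the tool from outside, world axes, zero at the start; "wrist_torque": the same for the moment, N m; "width": finger opening in m; "finger_force": force on a finger pad.
Only numpy, scipy, OpenCV 4.12 (cv2) and the standard library are available. Lean on these libraries where they do the work, as an engineer would, in place of code of your own. Each camera call takes 0.05 s, during which the arm holds its last target. There are 200 camera calls.

### The job

First sort the rejected probe with the red cap out of the rack: lower it into the red scrap bin and let go only when its tip is down inside the bin. Then take the probe with the green cap and lower it upright through the earthed guide hole in the top plate of the test jig, never letting it touch the jig, until its tip has come out beneath the plate and hangs clear above the chip. Finish while still holding it there, still and upright and centred in the hole to within 3 mm; leave the yellow-capped probe and the other things on the bench alone.

Things in the scene. Friction and masses are not known exactly. Their poses are not given: they have to be found in the camera images.
- rack: Probe rack, fixed: aluminium plate 70 x 220 mm, 12 mm thick, top 95 mm above the bench, on two blue end cheeks. Three through holes 12 mm in diameter in a row at y = -70, 0, +70 mm; the probes hang in them in any order, heads resting on the plate, their tops 145 mm above the bench. Origin: centre of its underside, on the bench; z up, y along the row. Probes lift out straight up
- probe: The good probe, to be used in the jig. Square black head 20 x 20 x 50 mm, its upper 14 mm and top green, over a steel shank 8 mm thick, 80 mm long, round-ended; about 60 g. Origin: on the axis at the head's underside; z up the axis, x and y square to the head's faces. Head z 0 to 50 mm, tip z = -80 mm. Starts hanging in a rack hole, origin 95 mm above the bench, faces parallel to the rack's
- probe_tip (a point): The lowest point of the green-capped probe's shank, on its axis
- worn: The worn probe, the marked reject. Square black head 20 x 20 x 50 mm, its upper 14 mm and top red, over a steel shank 8 mm thick, 80 mm long, round-ended; about 60 g. Origin: on the axis at the head's underside; z up the axis, x and y square to the head's faces. Head z 0 to 50 mm, tip z = -80 mm. Starts hanging in a rack hole, origin 95 mm above the bench, faces parallel to the rack's
- worn_tip (a point): The lowest point of the red-capped probe's shank, on its axis
- worn_mid (a point): Point on the red-capped probe's axis at the underside of its head, 80 mm from the tip
- spare: Another probe, to be left in the rack. Square black head 20 x 20 x 50 mm, its upper 14 mm and top yellow, over a steel shank 8 mm thick, 80 mm long, round-ended; about 60 g. Origin: on the axis at the head's underside; z up the axis, x and y square to the head's faces. Head z 0 to 50 mm, tip z = -80 mm. Starts hanging in a rack hole, origin 95 mm above the bench, faces parallel to the rack's
- bin: Red scrap bin, fixed, open at the top: outside 100 x 100 mm, 85 mm tall, walls and floor 5 mm (inside 90 x 90 mm). Origin: centre of its underside, on the bench; z up, x and y square to its walls. A probe let go inside with its tip near the floor tips over and leans on a wall, head up, which is fine
- jig: Test jig, fixed: aluminium guide plate 110 x 110 mm, 15 mm thick, on four corner posts, top 80 mm and underside 65 mm above the bench; below it a green circuit board with a black chip under the hole, chip top 15 mm above the bench. Vertical through hole 18 mm in diameter in the plate's middle, with a brass rim 1 mm high. Origin: centre of the underside, on the bench; z up, x and y along its edges
- hole (a point): Centre of the guide hole's mouth, on the plate's top face, 80 mm above the bench; z up along the bore
- flux: Small amber jar with a yellow lid, 40 mm in diameter, 45 mm tall, loose, beyond the rack; leave it alone. Origin: centre of its underside
- solder: Metal solder spool standing on end, 56 mm in diameter, 50 mm tall, loose, beyond the jig; leave it alone. Origin: centre of its underside
- driver: Screwdriver with a yellow handle, 160 mm long, lying loose between the robot and the jig; leave it alone. Its x axis runs from handle to blade
- meter: Green multimeter, 170 x 85 x 36 mm, lying loose at the robot's right; leave it alone. Origin: centre of its underside
- parts_tray: Clear tray of small parts, 100 x 160 x 25 mm, loose at the robot's left; leave it alone. Origin: centre of its underside

How it is judged:
By the outcome, as a careful person would: the job done as asked, in the order asked, and still so for the second after the job is handed in, while the arm keeps its last pose, push and grip.
It also fails if it takes over 61 s, if anything falls off the work surface, if the arm or the gripper's body presses on something with over 40 N, if the wrist force passes 120 N, or if a joint passes its speed limit or range.

## Working session

There is one attempt and no reset: what is moved stays moved. The work goes in short steps, Python scripts to look and compute and a tool call to move; the robot and the scene stay as the last step left them, time stands still between calls to the robot, and variables do not carry over. Pictures are saved under pics/ and viewed, at most 12 in all, crops included, and the job is handed in when it is done.

```bash
ls; mkdir -p pics
```

Create h.py:
```python
import numpy as np, cv2
from bench import robot
def ray(s,u,v):
    K=np.array([[s['fx'],0,s['cx']],[0,s['fy'],s['cy']],[0,0,1.]])
    # k1 model: distorted = r*(1+k1 r^2)
    p=cv2.undistortPoints(np.array([[[u,v]]],float),K,np.array([s['k1'],0,0,0.]))[0,0]
    E=np.array(s['extrinsics']);R=E[:3,:3];t=E[:3,3]
    return -R.T@t, R.T@np.array([p[0],p[1],1.])
def onplane(s,u,v,z):
    c,d=ray(s,u,v); return c+d*(z-c[2])/d[2]
def proj(s,P):
    K=np.array([[s['fx'],0,s['cx']],[0,s['fy'],s['cy']],[0,0,1.]])
    E=np.array(s['extrinsics'])
    return cv2.projectPoints(np.array(P,float).reshape(-1,1,3),cv2.Rodrigues(E[:3,:3])[0],E[:3,3],K,np.array([s['k1'],0,0,0.]))[0][:,0]
```

Run:
```python
from h import *
for n in("top","side","wrist"):
    s=robot.snapshot(n);cv2.imwrite(f"pics/{n}0.png",s['color'])
    E=np.array(s['extrinsics']);print(n,s['fx'],s['k1'],(-E[:3,:3].T@E[:3,3]).round(3),E[2,:3].round(3))
o=robot.get_obs();print(o['tool_pos'],o['ee_rot'],o['width'],o['time'])
```

```text
bench.py
pics
top 416.71357241839047 0.025626833667796667 [0.278 0.008 1.636] [ 0.193  0.007 -0.981]
side 382.1698844622689 -0.11458566895813252 [0.404 0.918 0.803] [ 0.132 -0.789 -0.6  ]
wrist 329.3909613184152 -0.09127902198488572 [0.091 0.545 0.383] [ 0.217 -0.067 -0.974]
[0.15381773 0.5276084  0.20455931] [-3.13984747e+00 -2.06644730e-04  2.85783596e+00] 0.09440796019304849 0.15
```

View pics/top0.png

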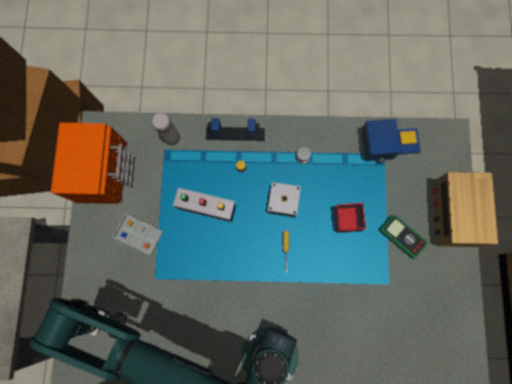

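View pics/side0.png

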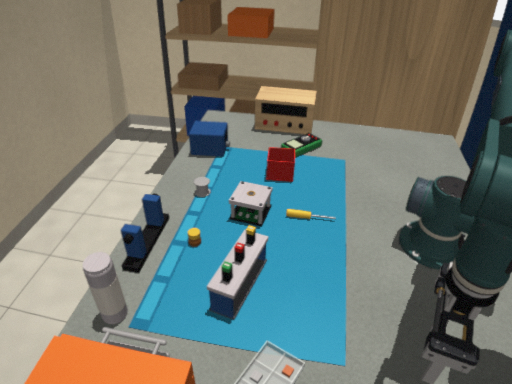

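The top view shows the caps in the rack: green ~(182,198), red (203,202), yellow (221,206). The jig hole is at (284,198) and the bin at (349,217). The side view agrees (green 227,268; red 239,250; bin 281,165).

Create coarse.py:
```python
from h import *
s=robot.snapshot("top");img=s['color'];hsv=cv2.cvtColor(img,cv2.COLOR_BGR2HSV)
def cen(m,x0,x1,y0,y1,name,z):
    mm=np.zeros_like(m);mm[y0:y1,x0:x1]=m[y0:y1,x0:x1]
    M=cv2.moments(mm,True)
    if M['m00']==0: print(name,'none');return
    u,v=M['m10']/M['m00'],M['m01']/M['m00'];print(name,M['m00'],round(u,1),round(v,1),onplane(s,u,v,z).round(4))
sat=cv2.inRange(hsv,(0,110,60),(179,255,255))
cen(sat,176,189,190,206,'green',.145);cen(sat,196,209,194,210,'red',.145);cen(sat,215,228,198,214,'yellow',.145)
# rack plate, jig plate
for nm,(x0,x1,y0,y1),z in(('rack',(165,245,180,230),.095),('jig',(260,308,178,222),.08)):
    m=cv2.inRange(hsv,(0,0,120),(179,60,255));mm=np.zeros_like(m);mm[y0:y1,x0:x1]=m[y0:y1,x0:x1]
    c=max(cv2.findContours(mm,0,2)[0],key=cv2.contourArea);b=cv2.boxPoints(cv2.minAreaRect(c))
    P=np.array([onplane(s,*p,z) for p in b]);print(nm,P.mean(0).round(4),np.linalg.norm(np.diff(P,axis=0),axis=1).round(3),[round(float(np.degrees(np.arctan2(d[1],d[0]))),1) for d in np.diff(P,axis=0)])
m=cv2.inRange(hsv,(0,110,60),(8,255,255))|cv2.inRange(hsv,(170,110,60),(179,255,255));mm=np.zeros_like(m);mm[195:240,325:372]=m[195:240,325:372]
c=max(cv2.findContours(mm,0,2)[0],key=cv2.contourArea);b=cv2.boxPoints(cv2.minAreaRect(c));print(b)
P=np.array([onplane(s,*p,.085) for p in b]);print('bin',P.mean(0).round(4),np.linalg.norm(np.diff(P,axis=0),axis=1).round(3),[round(float(np.degrees(np.arctan2(d[1],d[0]))),1) for d in np.diff(P,axis=0)])
print(onplane(s,284,198,.08))
```

```bash
python3 coarse.py
```

```text
green 15.0 182.7 196.1 [0.5665 0.3283 0.145 ]
red 27.0 202.0 201.1 [0.5492 0.2568 0.145 ]
yellow 28.0 220.9 205.0 [0.5361 0.1876 0.145 ]
rack [0.5514 0.2595 0.095 ] [0.069 0.221 0.069] [-10.2, -103.1, 168.2]
jig [ 0.579  -0.0421  0.08  ] [0.11  0.111 0.109] [-7.4, -97.8, 171.8]
[[335.8521  204.63425]
 [362.49805 202.96887]
 [364.15564 229.49026]
 [337.5097  231.15564]]
bin [ 0.5109 -0.2916  0.085 ] [0.101 0.1   0.099] [-85.2, -177.8, 94.8]
[ 0.57936227 -0.04337559  0.08      ]
```

View pics/wrist0.png

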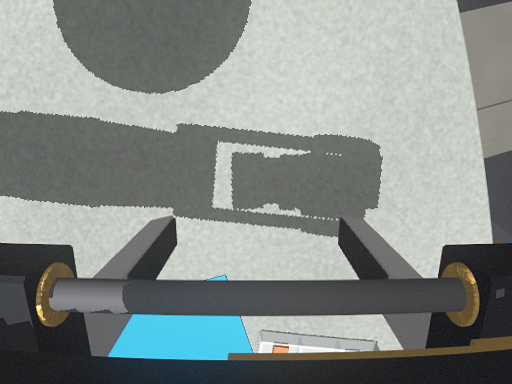

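The wrist view shows only its own shadow, the mat edge and the parts tray. Coarse sizes match what is given (rack 221x69, jig 110, bin 100), with pitch about 70 mm. I'll move above the red probe and turn so the fingers close across the row.

Create to.py:
```python
import sys
from h import *
from scipy.spatial.transform import Rotation as Ro
# usage: to.py x y z [yaw_deg]: shift in tool axes, and turn, from the measured pose
o=robot.get_obs();R=Ro.from_euler('xyz',o['ee_rot']).as_matrix();a=[float(x) for x in sys.argv[1:]]
d=R.T@(np.array(a[:3])-o['tool_pos']);yaw=np.degrees(o['ee_rot'][2])
print('shift',d.round(4),'norm',np.linalg.norm(d).round(4),'yaw',yaw.round(2),'turn',np.radians(yaw-a[3]).round(4) if len(a)>3 else '','t',o['time'])
```

```text
(no output)
```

Request:
jog_arm(
  offsets="0.09,-0.038,-0.0123,-0.0025,0\n0.09,-0.038,-0.0123,-0.0025,0\n0.09,-0.038,-0.0123,-0.0025,0\n0.09,-0.038,-0.0123,-0.0025,0\n0.09,-0.038,-0.0123,-0.0025,0\n0.09,-0.038,-0.0123,-0.0025,0\n0.09,-0.038,-0.0123,-0.0025,0\n0.09,-0.038,-0.0123,-0.0025,0\n0.09,-0.038,-0.0123,-0.0025,0\n0.09,-0.038,-0.0123,-0.0025,0\n0.09,-0.038,-0.0123,-0.0025,0\n0.09,-0.038,-0.0123,-0.0025,0",
)

```text
time: 1.2
tool_pos: [0.5518, 0.2572, 0.2354]
ee_rot: [3.142, -0.0, 2.858]
wrist_force: [-0.6, -0.2, -0.3]
width: 0.0901
finger_force: 0.0
```

Request:
jog_arm(
  offsets="0.09,0,0,0,0.125\n0.09,0,0,0,0.125\n0.09,0,0,0,0.125\n0.09,0,0,0,0.125\n0.09,0,0,0,0.125\n0.09,0,0,0,0.125\n0.09,0,0,0,0.125\n0.09,0,0,0,0.125\n0.09,0,0,0,0.125\n0.09,0,0,0,0.125\n0.09,0,0,0,0.125\n0.09,0,0,0,0.125\n0.09,0,0,0,0\n0.09,0,0,0,0",
)

```text
time: 2.37
tool_pos: [0.5503, 0.2586, 0.2352]
ee_rot: [-3.141, 0.0, 1.361]
wrist_force: [-1.2, 0.1, 0.4]
width: 0.0901
finger_force: 0.0
```

```bash
python3 to.py 0.5507 0.258 0.235 77.8
```

Run:
```python
from h import *
s=robot.snapshot("wrist");cv2.imwrite("pics/w1.png",s['color'])
```

```text
shift [-0.0005  0.0005  0.0002] norm 0.0007 yaw 77.98 turn 0.0031 t 2.3667
```

View pics/w1.png

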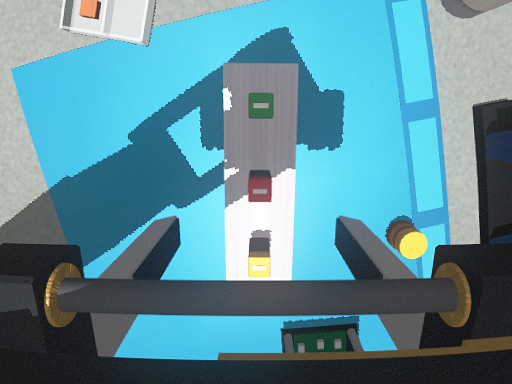

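The wrist view shows the rack with green at (261,105), red at (260,187) and yellow at (259,258); the jig board is at the bottom. I'll measure the top faces.

Run:
```python
from h import *
s=robot.snapshot("wrist");im=s['color'];hsv=cv2.cvtColor(im,cv2.COLOR_BGR2HSV)
for n,r0,r1,hr in(("green",88,125,[(45,85)]),("red",165,210,[(0,8),(170,179)]),("yellow",230,280,[(18,35)])):
    m=sum(cv2.inRange(hsv,(a,90,40),(b,255,255)) for a,b in hr)
    q=np.zeros_like(m);q[r0:r1,235:290]=m[r0:r1,235:290]
    c=np.vstack(cv2.findContours(q,0,2)[0]);x,y,w,h=cv2.boundingRect(c)
    A=onplane(s,x,y+h,.145);B=onplane(s,x+w,y+h,.145)
    # side length predicted depth of top face -> far edge
    print(n,(x,y,w,h),'front edge mid',((A+B)/2).round(4),'len',np.linalg.norm(B-A).round(4),'dir',np.degrees(np.arctan2(*(B-A)[1::-1])).round(1))
    print([tuple(im[k,262-0].tolist()) for k in range(y,y+h,2)])
```

```text
green (249, 93, 24, 25) front edge mid [0.5662 0.3181 0.145 ] len 0.0192 dir -12.0
[(96, 110, 82), (79, 112, 60), (83, 112, 62), (80, 110, 60), (76, 108, 56), (147, 154, 156), (151, 157, 161), (155, 159, 165), (74, 108, 56), (75, 109, 61), (76, 108, 60), (76, 111, 61), (69, 98, 55)]
red (249, 177, 22, 25) front edge mid [0.551  0.2501 0.145 ] len 0.0186 dir -12.0
[(76, 68, 100), (79, 69, 118), (81, 74, 138), (84, 74, 138), (86, 76, 139), (85, 76, 140), (134, 132, 150), (161, 162, 165), (139, 142, 157), (87, 79, 138), (96, 86, 145), (91, 84, 140), (97, 91, 150)]
yellow (249, 257, 21, 20) front edge mid [0.5362 0.1816 0.145 ] len 0.0189 dir -12.0
[(112, 193, 230), (141, 251, 255), (140, 249, 254), (140, 249, 254), (147, 234, 248), (255, 255, 255), (255, 255, 254), (125, 246, 254), (130, 246, 254), (126, 245, 254)]
```

```bash
python3 to.py 0.5523 0.2592 0.11 77.9
```

```text
shift [0.001  0.0018 0.1253] norm 0.1253 yaw 77.94 turn 0.0006 t 2.4667
```

Request:
jog_arm(
  offsets="0.09,0.001,0.0018,0.025,0\n0.09,0,0,0.025,0\n0.09,0,0,0.025,0\n0.09,0,0,0.025,0\n0.09,0,0,0.025,0\n0.09,0,0,0,0\n0,0,0,0,0\n0,0,0,0,0\n0,0,0,0,0\n0,0,0,0,0\n0,0,0,0,0\n0,0,0,0,0\n0,0,0,0,0\n0,0,0,0,0",
)

```text
time: 3.63
tool_pos: [0.5525, 0.2593, 0.1108]
ee_rot: [3.141, -0.0, 1.358]
wrist_force: [0.1, 0.6, 0.7]
width: 0.0397
finger_force: 0.0
```

Request:
jog_arm(
  offsets="0,0,0,0,0\n0,0,0,0,0\n0,0,0,0,0\n0,0,0,0,0\n0,0,0,0,0\n0,0,0,0,0",
)

```text
time: 4.13
tool_pos: [0.5524, 0.2592, 0.1104]
ee_rot: [-3.141, -0.0, 1.358]
wrist_force: [-0.1, -0.4, -0.7]
width: 0.0195
finger_force: 30.0
```

Request:
jog_arm(
  offsets="0,0,0,-0.01,0\n0,0,0,-0.02,0\n0,0,0,-0.03,0\n0,0,0,-0.03,0\n0,0,0,-0.03,0\n0,0,0,-0.03,0\n0,0,0,-0.02,0\n0,0,0,0,0",
)

```text
time: 4.8
tool_pos: [0.5541, 0.2599, 0.2879]
ee_rot: [3.131, -0.006, 1.358]
wrist_force: [-0.3, -0.1, -0.9]
width: 0.0199
finger_force: 30.0
```

Request:
jog_arm(
  offsets="0,-0.02,0,0,0\n0,-0.034,0.005,0,0\n0,-0.034,0.005,0,0\n0,-0.034,0.005,0,0\n0,-0.034,0.005,0,0\n0,-0.034,0.005,0,0\n0,-0.034,0.005,0,0\n0,-0.034,0.005,0,0\n0,-0.034,0.005,0,0\n0,-0.034,0.005,0,0\n0,-0.034,0.005,0,0\n0,-0.034,0.005,0,0\n0,-0.034,0.005,0,0\n0,-0.034,0.005,0,0\n0,-0.034,0.005,0,0\n0,-0.034,0.005,0,0\n0,-0.017,0,0,0\n0,0,0,0,0\n0,0,0,0,0",
)

```text
time: 6.38
tool_pos: [0.5094, -0.2917, 0.2786]
ee_rot: [-3.139, -0.002, 1.356]
wrist_force: [-0.0, -0.4, -0.7]
width: 0.0202
finger_force: 30.0
```

```bash
python3 to.py 0.511 -0.2916 0.28
```

Run:
```python
from h import *
for n in("side","wrist"):
    s=robot.snapshot(n);cv2.imwrite(f"pics/{n}2.png",s['color'])
```

```text
shift [ 0.0004  0.0015 -0.0014] norm 0.0021 yaw 77.69 turn  t 6.3833
```

View pics/wrist2.png

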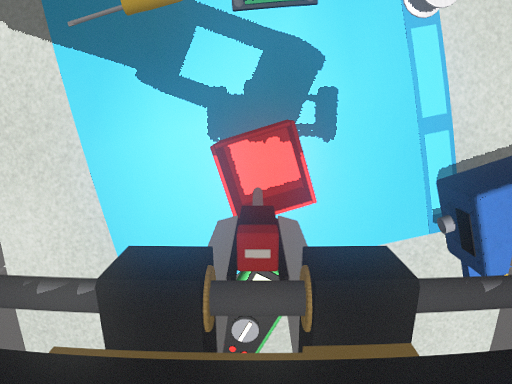

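The wrist view shows the red probe held upright, its shank pointing over the bin. The rim corners are about (211,146), (294,121), (316,201), with the fourth hidden.

Run:
```python
from h import *
s=robot.snapshot("wrist")
P=[onplane(s,u,v,.085) for u,v in((211,146),(294,121),(316,201))]
print(np.array(P).round(4),((P[0]+P[2])/2).round(4),[np.linalg.norm(P[1]-P[i]).round(4) for i in(0,2)])
```

```text
[[ 0.4649 -0.2504  0.085 ]
 [ 0.5621 -0.2428  0.085 ]
 [ 0.5703 -0.339   0.085 ]] [ 0.5176 -0.2947  0.085 ] [np.float64(0.0975), np.float64(0.0965)]
```

Request:
jog_arm(
  offsets="0,0,0.005,0.01,0\n0,0,0,0.03,0\n0,0,0,0.03,0\n0,0,0,0.03,0\n0,0,0,0.03,0\n0,0,0,0.025,0\n0,0,0,0.014,0\n0,0,0,0,0\n0,0,0,0,0\n0,0,0,0,0",
)

```text
time: 7.37
tool_pos: [0.516, -0.2922, 0.1128]
ee_rot: [3.139, 0.001, 1.359]
wrist_force: [0.3, -0.1, 0.3]
width: 0.0197
finger_force: 30.0
```

```bash
python3 to.py 0.5145 -0.293 0.104
```

Run:
```python
from h import *
s=robot.snapshot("side");cv2.imwrite("pics/s3.png",cv2.resize(s['color'][100:230,200:370],None,fx=4,fy=4))
```

```text
shift [-0.0011 -0.0013  0.0088] norm 0.009 yaw 77.85 turn  t 7.3667
```

View pics/s3.png

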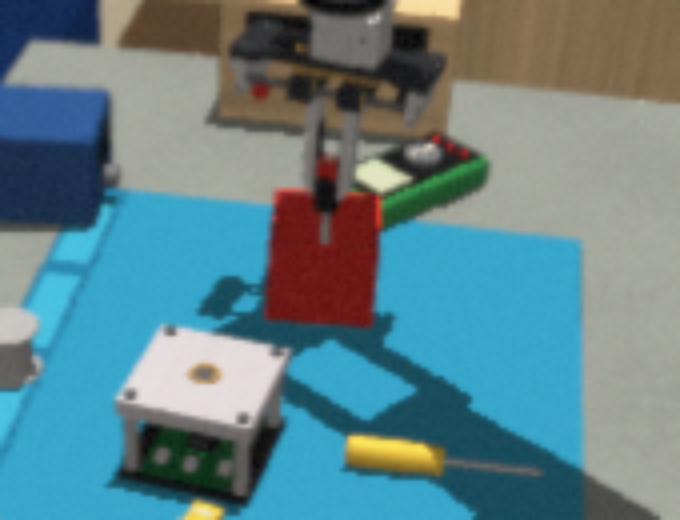

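The side crop shows the shank inside the bin, vanishing behind the near rim at crop (325,243). I'll lower it a little more and release.

Request:
jog_arm(
  offsets="0,0,0,0.006,0\n0,0,0,0,0\n0,0,0,0,0\n0.06,0,0,0,0\n0.06,0,0,0,0\n0.06,0,0,0,0\n0.06,0,0,0,0\n0.06,0,0,0,0\n0.06,0,0,0,0\n0.06,0,0,0,0\n0.06,0,0,0,0\n0.06,0,0,0,0",
)

```text
time: 8.42
tool_pos: [0.515, -0.2923, 0.1055]
ee_rot: [3.142, -0.0, 1.358]
wrist_force: [-0.6, 0.3, -0.0]
width: 0.0601
finger_force: 0.0
```

Request:
jog_arm(
  offsets="0.08,0,0,0,0\n0.08,0,0,0,0\n0.09,0,0,-0.01,0\n0.09,0,0,-0.02,0\n0.09,0,0,-0.03,0\n0.09,0,0,-0.03,0\n0.09,0,0,-0.03,0\n0.09,0,0,-0.03,0\n0.09,0,0,-0.02,0\n0.09,0,0,0,0",
)

```text
time: 9.25
tool_pos: [0.5166, -0.2934, 0.2828]
ee_rot: [3.13, 0.005, 1.358]
wrist_force: [-0.5, -0.1, 0.3]
width: 0.0901
finger_force: 0.0
```

```bash
python3 to.py 0.5675 0.3272 0.275 77.9
```

Run:
```python
from h import *
s=robot.snapshot("side");a=cv2.resize(s['color'][120:220,230:350],None,fx=3,fy=3)
s=robot.snapshot("wrist");b=cv2.resize(s['color'],(400,300));cv2.imwrite("pics/m4.png",np.hstack([a,b]))
```

```text
shift [ 0.6174 -0.0815  0.0041] norm 0.6228 yaw 77.8 turn -0.0018 t 9.25
```

View pics/m4.png

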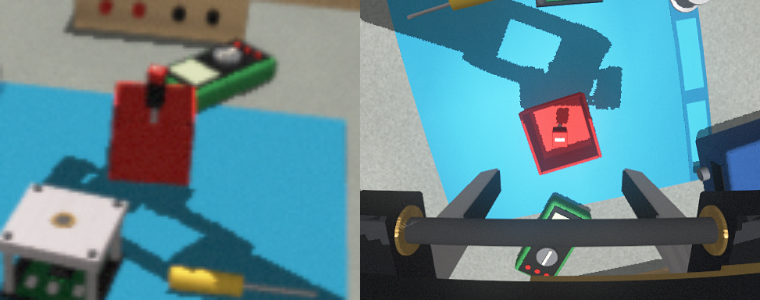

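The red probe leans in the bin, released. On the way to green I'll stop over the jig to measure the hole.

Request:
jog_arm(
  offsets="0.09,0.03,0,0,0\n0.09,0.035,0,0,0\n0.09,0.035,0,0,0\n0.09,0.035,0,0,0\n0.09,0.035,0,0,0\n0.09,0.035,0,0,0\n0.09,0.03,0,0,0\n0.09,0,0.005,0,0\n0.09,0,0,0,0\n0.09,0,0,0,0",
)

```text
time: 10.18
tool_pos: [0.5689, -0.0641, 0.2732]
ee_rot: [-3.138, 0.001, 1.358]
wrist_force: [-0.8, -0.1, -0.0]
width: 0.0898
finger_force: 0.0
```

Create hole.py:
```python
import sys
from h import *
R=[]
for k in range(3):
    s=robot.snapshot("wrist");im=s['color'];p=proj(s,[0.58,-0.043,.08])[0]
    x0,y0=(p-40).astype(int);c=im[y0:y0+80,x0:x0+80]
    hsv=cv2.cvtColor(c,cv2.COLOR_BGR2HSV);m=cv2.inRange(hsv,(10,70,60),(30,255,255))
    cs=max(cv2.findContours(m,0,2)[0],key=cv2.contourArea);(u,v),ax,_=cv2.fitEllipse(cv2.convexHull(cs))
    P=onplane(s,u+x0,v+y0,.081);R.append(P)
    q=[onplane(s,u+x0+t,v+y0,.081) for t in(-ax[0]/2,ax[0]/2)]
    print((round(u+x0,1),round(v+y0,1)),np.round(ax,1),P.round(4),'dia',np.linalg.norm(q[1]-q[0]).round(4))
cv2.imwrite(sys.argv[1],im)
```

```bash
python3 hole.py pics/h5.png; python3 to.py 0.5675 0.3272 0.275 77.9
```

```text
(np.float64(264.4), np.float64(151.6)) [22.1 22.6] [ 0.581  -0.0433  0.081 ] dia 0.0249
(np.float64(264.0), np.float64(151.0)) [22.  22.4] [ 0.5809 -0.0431  0.081 ] dia 0.0248
(np.float64(263.8), np.float64(150.7)) [21.8 22.6] [ 0.5811 -0.0431  0.081 ] dia 0.0246
shift [ 3.829e-01 -8.520e-02 -3.000e-04] norm 0.3922 yaw 77.68 turn -0.0039 t 10.3333
```

View pics/h5.png

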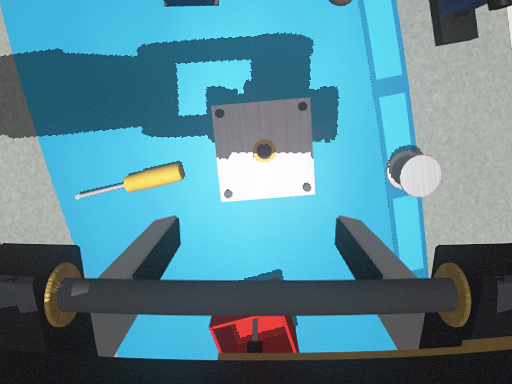

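The hole is at (264,151) in the view, which maps to (0.581, -0.043). The brass rim outer diameter is about 25 mm. Next I'll go to the green probe.

Request:
jog_arm(
  offsets="0.09,0.02,-0.004,0,0\n0.09,0.034,-0.0075,0,0\n0.09,0.034,-0.0075,0,0\n0.09,0.034,-0.0075,0,0\n0.09,0.034,-0.0075,0,0\n0.09,0.034,-0.0075,0,0\n0.09,0.034,-0.0075,0,0\n0.09,0.034,-0.0075,0,0\n0.09,0.034,-0.0075,0,0\n0.09,0.034,-0.0075,0,0\n0.09,0.034,-0.0075,0,0\n0.09,0.023,-0.006,0,0\n0.09,0,0,0,0\n0.09,0,0,0,0",
)

```text
time: 11.5
tool_pos: [0.5676, 0.3285, 0.2747]
ee_rot: [-3.141, 0.001, 1.358]
wrist_force: [0.2, 0.3, -0.2]
width: 0.0899
finger_force: 0.0
```

Run:
```python
from h import *
for k in range(2):
    s=robot.snapshot("wrist");im=s['color'];hsv=cv2.cvtColor(im,cv2.COLOR_BGR2HSV)
    p=proj(s,[0.568,0.328,.145])[0];x0,y0=(p-25).astype(int)
    m=cv2.inRange(hsv,(45,70,40),(85,255,255));q=np.zeros_like(m);q[y0:y0+50,x0:x0+50]=m[y0:y0+50,x0:x0+50]
    x,y,w,h=cv2.boundingRect(np.vstack(cv2.findContours(q,0,2)[0]))
    A=onplane(s,x-.5,y+h-.5,.145);B=onplane(s,x+w-.5,y+h-.5,.145);d=(B-A)/np.linalg.norm(B-A)
    print((x,y,w,h),((A+B)/2+.01*np.array([-d[1],d[0],0])).round(4),np.linalg.norm(B-A).round(4),np.degrees(np.arctan2(d[1],d[0])).round(1))
```

```bash
python3 to.py 0.5677 0.3277 0.11 77.9
```

```text
(248, 173, 20, 20) [0.568  0.3288 0.145 ] 0.0193 -12.1
(247, 172, 20, 20) [0.5676 0.3289 0.145 ] 0.0193 -12.2
shift [ 0.0008 -0.0005  0.1655] norm 0.1655 yaw 77.68 turn -0.0038 t 11.6
```

Request:
jog_arm(
  offsets="0.09,0.0008,0,0.015,-0.004\n0.09,0,0,0.03,0\n0.09,0,0,0.03,0\n0.09,0,0,0.03,0\n0.09,0,0,0.03,0\n0.09,0,0,0.02,0\n0.09,0,0,0.009,0\n0.09,0,0,0,0\n0,0,0,0,0\n0,0,0,0,0\n0,0,0,0,0\n0,0,0,0,0\n0,0,0,0,0\n0,0,0,0,0\n0,0,0,0,0\n0,0,0,0,0\n0,0,0,0,0\n0,0,0,0,0",
)

```text
time: 13.1
tool_pos: [0.5675, 0.3295, 0.1114]
ee_rot: [-3.141, 0.0, 1.362]
wrist_force: [0.5, 0.2, -0.4]
width: 0.0266
finger_force: 0.0
```

Request:
jog_arm(
  offsets="0,0,0,0,0\n0,0,0,0,0\n0,0,0,0,0\n0,0,0,0,0\n0,0,0,0,0\n0,0,0,0,0",
)

```text
time: 13.6
tool_pos: [0.5676, 0.3294, 0.1114]
ee_rot: [-3.141, 0.0, 1.362]
wrist_force: [0.4, -0.1, 0.3]
width: 0.0199
finger_force: 30.0
```

Request:
jog_arm(
  offsets="0,0,0,-0.01,0\n0,0,0,-0.02,0\n0,0,0,-0.03,0\n0,0,0,-0.03,0\n0,0,0,-0.03,0\n0,0,0,-0.025,0\n0,0,0,-0.02,0\n0,0,0,0,0",
)

```text
time: 14.27
tool_pos: [0.5691, 0.3301, 0.2838]
ee_rot: [3.132, -0.007, 1.362]
wrist_force: [-1.0, 0.3, -0.6]
width: 0.0201
finger_force: 30.0
```

Request:
jog_arm(
  offsets="0,-0.02,0.005,0,0\n0,-0.033,0.008,0,0\n0,-0.033,0.008,0,0\n0,-0.033,0.008,0,0\n0,-0.033,0.008,0,0\n0,-0.033,0.008,0,0\n0,-0.033,0.008,0,0\n0,-0.033,0.008,0,0\n0,-0.033,0.008,0,0\n0,-0.033,0.008,0,0\n0,-0.03,0.008,0,0\n0,-0.015,0.004,0,0\n0,0,0,0,0\n0,0,0,0,0",
)

```text
time: 15.43
tool_pos: [0.5791, -0.0435, 0.2752]
ee_rot: [-3.139, -0.001, 1.36]
wrist_force: [-0.1, 0.8, -0.7]
width: 0.0201
finger_force: 30.0
```

```bash
python3 to.py 0.580 -0.0431 0.215
```

```text
shift [0.0006 0.0009 0.0602] norm 0.0602 yaw 77.93 turn  t 15.4333
```

Request:
jog_arm(
  offsets="0,0.0006,0.0009,0.015,0\n0,0,0,0.025,0\n0,0,0,0.02,0\n0,0,0,0,0\n0,0,0,0,0\n0,0,0,0,0",
)

```text
time: 15.93
tool_pos: [0.581, -0.0418, 0.2177]
ee_rot: [3.14, -0.0, 1.363]
wrist_force: [0.0, -0.3, -0.1]
width: 0.0195
finger_force: 30.0
```

```bash
python3 to.py 0.580 -0.0431 0.215
```

Run:
```python
from h import *
w=robot.snapshot("wrist");s=robot.snapshot("side")
o=robot.get_obs();t=o['tool_pos'];print(t)
np.savez('st.npz',w=w['color'],s=s['color'],t=t)
tip=t+[0,0,-.0964]
pw=proj(w,[tip,[.581,-.0431,.081],t+[0,0,.0336]]);ps=proj(s,[tip,[.581,-.0431,.081],[.581,-.0431,.08]]);print(pw.round(1),ps.round(1))
c=pw[1].astype(int);a=cv2.resize(w['color'][c[1]-50:c[1]+100,c[0]-60:c[0]+60],(480,600),interpolation=cv2.INTER_NEAREST)
c=ps[1].astype(int);b=cv2.resize(s['color'][c[1]-45:c[1]+30,c[0]-20:c[0]+20],(320,600),interpolation=cv2.INTER_NEAREST)
cv2.imwrite("pics/m6.png",np.hstack([a,b]));print('wrist crop origin',pw[1].astype(int)-[60,50],'side',c-[20,45])
```

```text
shift [-0.0015 -0.0007  0.0027] norm 0.0031 yaw 78.11 turn  t 15.9333
[ 0.58146305 -0.04230399  0.21864742]
[[257.6 191.7]
 [257.2 182.9]
 [258.4 254.9]] [[250.7 182.3]
 [250.7 192.8]
 [250.7 193. ]]
wrist crop origin [197 132] side [230 147]
```

View pics/m6.png

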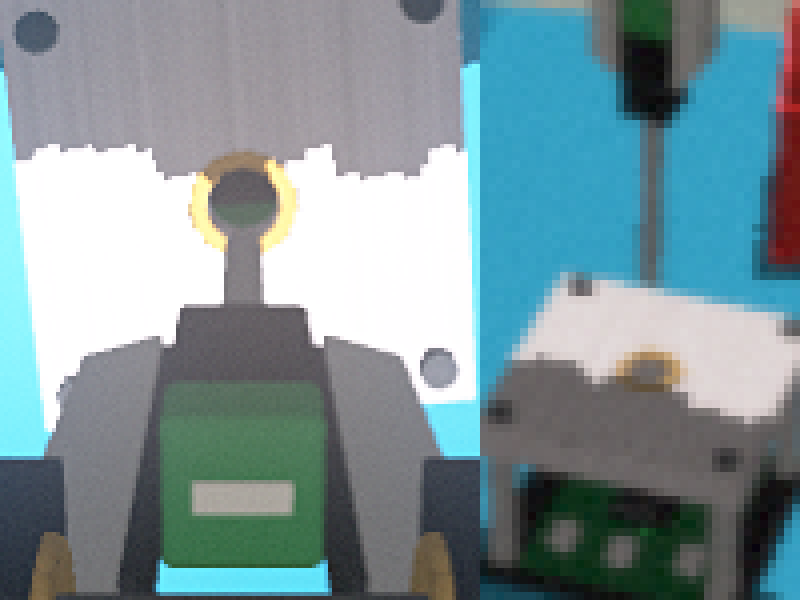

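The wrist crop shows the shank centred on the hole column (258.0 against 257.8), with the tip at about row 188 where the projection puts it. In the side crop, tip and hole are both near column 251. I'll go down to just above the rim and check again without parallax.

Request:
jog_arm(
  offsets="0,0,0,0.01,0\n0,0,0,0.015,0\n0,0,0,0,0\n0,0,0,0,0\n0,0,0,0,0\n0,0,0,0,0",
)

```text
time: 16.53
tool_pos: [0.581, -0.0429, 0.1925]
ee_rot: [3.14, -0.0, 1.362]
wrist_force: [-0.2, 0.6, -0.6]
width: 0.0196
finger_force: 30.0
```

Run:
```python
from h import *
w=robot.snapshot("wrist");s=robot.snapshot("side")
t=robot.get_obs()['tool_pos'];print(t)
tip=t+[0,0,-.0964]
pw=proj(w,[tip,tip+[0,0,.004],[.581,-.0431,.081]]);ps=proj(s,[tip,[.581,-.0431,.081]]);print(pw.round(1),ps.round(1))
c=pw[2].astype(int);a=cv2.resize(w['color'][c[1]-20:c[1]+40,c[0]-24:c[0]+24],(480,600),interpolation=cv2.INTER_NEAREST)
d=ps[1].astype(int);b=cv2.resize(s['color'][d[1]-22:d[1]+15,d[0]-10:d[0]+10],(320,592),interpolation=cv2.INTER_NEAREST);b=cv2.copyMakeBorder(b,0,8,0,0,0)
cv2.imwrite("pics/m7.png",np.hstack([a,b]));print('wrist crop origin x10',c-[24,20],'side x16',d-[10,22])
```

```text
[ 0.58101932 -0.04289636  0.19244555]
[[256.9 190.9]
 [256.9 192. ]
 [256.9 187.3]] [[250.8 189. ]
 [250.7 192.8]]
wrist crop origin x10 [232 167] side x16 [240 170]
```

View pics/m7.png

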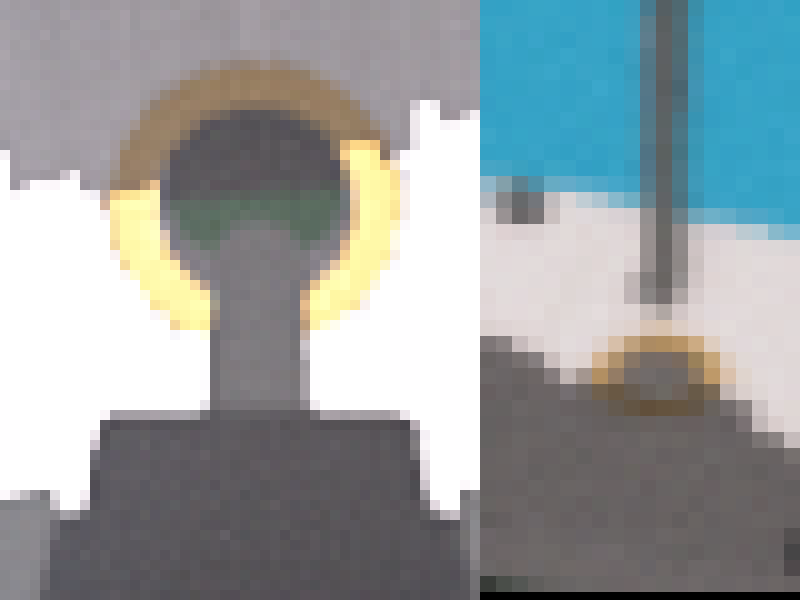

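Wrist crop: ring centre (257.5,187.5), shank column 257.7, tip sphere row 193.7 against 192.0 expected. So the tip sits about 1.3 mm towards -y, and the side view agrees. I'll correct +1.2 mm in tool x and lower slowly.

Request:
jog_arm(
  offsets="0,0.0012,0,0,0\n0,0,0,0,0\n0,0,0,0.005,0\n0,0,0,0.006,0\n0,0,0,0.007,0\n0,0,0,0.007,0\n0,0,0,0.007,0\n0,0,0,0.007,0\n0,0,0,0.007,0\n0,0,0,0.007,0\n0,0,0,0.005,0\n0,0,0,0.003,0\n0,0,0,0,0\n0,0,0,0,0\n0,0,0,0,0\n0,0,0,0,0",
)

```text
time: 17.97
tool_pos: [0.5812, -0.0416, 0.1311]
ee_rot: [3.14, -0.0, 1.362]
wrist_force: [0.1, 0.7, -0.6]
width: 0.0194
finger_force: 30.0
```

Run:
```python
from h import *
w=robot.snapshot("wrist");s=robot.snapshot("side")
o=robot.get_obs();t=o['tool_pos'];print(t,o['ee_rot'])
ax=[t+[0,0,-.0964+.0464+.02-.0], ]
pw=proj(w,[[t[0],t[1],.081],[.581,-.0431,.081]]);ps=proj(s,[[t[0],t[1],.081],[.581,-.0431,.081],t+[0,0,-.0964]]);print(pw.round(1),ps.round(1))
c=pw[1].astype(int);a=cv2.resize(w['color'][c[1]-25:c[1]+35,c[0]-24:c[0]+24],(480,600),interpolation=cv2.INTER_NEAREST)
d=ps[1].astype(int);b=cv2.resize(s['color'][d[1]-22:d[1]+38,d[0]-16:d[0]+16],(320,600),interpolation=cv2.INTER_NEAREST)
cv2.imwrite("pics/m8.png",np.hstack([a,b]));print('wrist crop origin x10',c-[24,25],'side x10',d-[16,22])
```

```text
[ 0.58109188 -0.04162705  0.13100947] [ 3.14059386e+00 -1.54884049e-04  1.36182600e+00]
[[256.9 205.5]
 [257.2 207.5]] [[250.6 193.1]
 [250.7 192.8]
 [250.5 204.5]]
wrist crop origin x10 [233 182] side x10 [234 170]
```

View pics/m8.png

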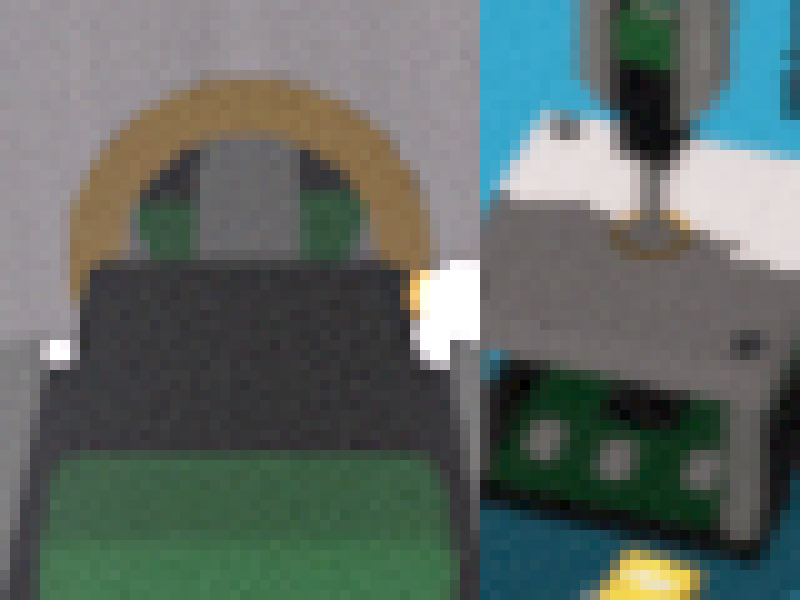

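Final view: the shank is centred in the bore (249 against 250, 10 px per px). The tip is at about z = 0.035, below the plate and clear of the chip, with no contact force. The residual offset is at most about 1.5 mm.

Request:
jog_arm(
  offsets="0,0,0,0,0\n0,0,0,0,0\n0,0,0,0,0",
)

```text
time: 18.32
tool_pos: [0.5808, -0.0416, 0.1306]
ee_rot: [3.141, -0.0, 1.362]
wrist_force: [0.6, 0.2, 0.1]
width: 0.02
finger_force: 30.0
```

```bash
python3 -c "
from bench import robot
print(robot.close_job())"
```

```text
the job is handed in; nothing more can be done
None
```

I handed the job in at about 18 s of the 61 s allowed: the red-capped probe was released inside the scrap bin, and the green-capped one is held upright in the guide hole, with its tip about 35 mm above the bench and, by my camera measurements, within about 1.5 mm of centre; no verdict was returned.

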